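Brace the tea jar and open its tight cap

ROBOT

A 6-joint arm with a two-finger parallel gripper is mounted at the origin on the work surface. World frame = base frame: x ahead of the robot, y to its left, z up, the work surface at z = 0. Lengths are in mm, angles in rad, forces in N, time in s.
With the tool pointing down it reaches from about 275 to 1000 mm from the base axis. Payload 8.4 kg.
Tool frame: the origin (TCP) lies midway between the tips of the shut fingers; the grasp point (between the pads) lies 19 mm behind it; z points along the fingers, y is the line along which they close (so a half turn about z gives the same grasp; the last joint's range is limited). The gripper opens to 85 mm and grips with 20 to 120 N. Pads are 22 mm wide; open, the fingers measure 114 mm over their backs; the gripper's body (76 mm by 85 mm) begins 54 mm behind the grasp point. The pads swing forward as they close: fully open they stand 13 mm farther back than shut.
Start: joints at [1.192, 0.353, 1.633, -0, 1.155, -0.002], TCP at [229.965, 581.157, 201.481] pointing down, gripper open.
Joint ranges: [-2.63, 2.63], [-0.92, 2.1], [0.06, 2.66], [-1.3, 4.44], [0, 2.69], [-3.02, 3.02]. Speed limits (rad/s): [2.22, 2.22, 2.79, 3.14, 3.14, 3.14].

INTERFACE

Orientations are given as [roll, pitch, yaw] about the fixed x, y, z axes, in that order (R = Rz(yaw) Ry(pitch) Rx(roll)).
In Python, from rig import r gives the robot as it stands.
- The arm moves only by the shell command python3 -m inch 'ROWS' [OPENING] [FORCE]. ROWS is JSON, a list that holds one entry, the list of rows, each a list of 6 numbers: the shift along the tool's x, y, z scaled (see below), then the turn, a rotation vector about the tool's x, y, z scaled (see below). In form: [[[tx, ty, tz, wx, wy, wz], ...]]. A call has 1 to 8 rows; each row is the pose to reach, as a shift and turn from the pose commanded when the call began, along the tool's axes at that moment, turning the shorter way round; what a row does not reach only later rows make up. The controller multiplies each number of a shift by 20 cm and each number of a turn by pi rad. A row lasts 1/12 s, in which the tool goes at most 41.7 mm and 7.16 degrees, less where a joint would pass 70% of its speed; a pose out of reach is approached as far as the arm can. A call with a number of a shift or a turn outside -1 to 1 is refused whole. A call with a gripper value outside its range is refused whole. OPENING is the gripper's target within -1 to 1 (fully open at 1, half-way at 0, shut at -1), set as the call begins (- or left out, the last holds). The fingers move at their own pace and stop on an object; FORCE is the grip in N (left out, the last holds). Time passes only in rows, so rows that repeat a pose let the fingers close. It gives the time, the measured TCP pose, the force, the opening and the grip force at its end, in the units of the state.
- r.sense(): the state, without advancing time (a new reading comes with each control period).
- r.grab_frame(name): name is "scene" or "top" or "wrist"; returns the picture (400x640x3 uint8, red, green, blue); there is no depth.
- r.camera_info(name): a dict with "K" (3x3 intrinsics, pixels), "rvec" (rotation vector, rad) and "tvec" (3), from world to camera coordinates, as OpenCV has them; the wrist camera has in their place "mount" (4x4, takes a point from camera to tool coordinates, whose origin is the TCP and whose axes are the flange's). Camera axes: x right, y down, z forward; pixel columns grow to the right and rows downward; lengths in mm; the calibration is good to about 2 mm. The wrist camera is an equidistant fisheye: a pixel r from the principal point sees the ray r / f radians off the axis. A picture is of the moment at which its call begins: read the wrist's pose just before it. camera_info takes no time and is no camera call.
- r.sign_off(): hands the job in; it is judged then, once.
The state is a dict: "clock": time; "qpos": joint angles; "qvel": joint speeds; "joint_efforts": joint torques, N m; "eef_pos": TCP position; "tcp_rot": TCP orientation; "contact_force": force on the tool from outside, world axes, zero at the start; "wrist_torque": the same for the moment, N m; "opening": opening from 0.0 (shut) to 1.0 (fully open); "grasp_force": force on a finger pad.
Only numpy, scipy, OpenCV 4.12 (cv2) and the standard library are available. Lean on these libraries where they do the work, as an engineer would, in place of code of your own. Each camera call takes 0.05 s, during which the arm holds its last target. There are 200 camera calls.

TASK

On the table stands a wooden tea box with a square porcelain jar in its compartment. Slide the box's flat notched cover all the way home over the compartment, so that its notch braces the jar, then unscrew the tight red cap (anticlockwise from above), stopping when its threads let go, and lift it straight off. Finish while still holding the cap level and centred a centimetre or two above the mouth of the jar; do not put it down or let go. The jar must not turn with the cap or be lifted or tipped, the cover stays home, and the mug, glass, vase and book stay where they are.

Things in the scene. Friction and masses are not known exactly. Their poses are not given: they have to be found in the camera images.
- tea_box: Fixed brown wooden box, 104 (x) by 232 (y) by 40 mm high, open above, walls and floor 6 mm; origin at the centre of its underside on the table. Its own +y half is the jar compartment (98 mm along y, 92 mm along x, centred at y = +61 mm), the -y half holds tea sachets. Its own +y is the direction in which the cover closes.
- cover (a joint): Slide of the flat dark cover along the box's own +y, in m: 0 fully back, 0.09 fully home (end stop) with the notch round the jar. Starts at 0 to 0.028; about 3 N of friction, stays where left. The cover is 6 mm thick, its top 46.5 mm above the table; its U notch opens to +y, 59.5 mm wide (flared to 70 at the mouth), 56 mm deep, its bottom 34 mm ahead (+y) of the pull's centre.
- cover_pull (a point): Centre of the top of the cover's pull, an upright round brass knob 22 mm in diameter and 20 mm tall on the cover, its top 66.5 mm above the table. It moves with the cover; its axes are those of the box.
- jar: White porcelain jar, blue bands, about 0.3 kg, loose in the compartment on the box's 6 mm floor: body 54 by 54 mm square, 60 mm tall, above it a round neck 43 mm in diameter, the mouth 88 mm above the underside. Origin at the centre of its underside, z up; starts centred between the box's long sides (1 mm), square to them (0.04 rad). Unbraced it spins freely; braced it has about 0.1 rad of play.
- jar_mouth (a point): Centre of the jar's mouth, on the jar's axis 88 mm above its underside (94 mm above the table). Axes of the jar.
- cap: Ribbed red screw cap, 60 mm in diameter, 26 mm tall, 50 g, a white mark on top along its own +x. Origin at the centre of its lower rim, z up; screwed on, the rim is 74 mm above the table, 8 mm above the jar's square shoulders, and 20 mm below the mouth (so it must rise 20 mm to clear it).
- cap_mark (a point): Outer end of the white mark on the cap's top, 26 mm above the rim, 25 mm out along its +x; axes of the cap. The thread is tight (about 0.4 N m; a springy seal presses up with 15 N). Turned anticlockwise from above against the jar, the cap climbs 1 mm, lets go after 0.8 to 0.9 rad and is pushed up some 2 mm; from about 1.45 rad it meets a stop. At 1.0 to 1.3 rad it lifts straight off.
- mug: White mug, 76 mm in diameter, 85 mm tall, with a handle; standing near the box, leave alone. Origin at the centre of its underside.
- glass: Clear drinking glass, 68 mm in diameter, 88 mm tall; standing near the box, leave alone. Origin at the centre of its underside.
- vase: Small green vase, 72 mm in diameter, 92 mm tall; standing near the box, leave alone. Origin at the centre of its underside.
- book: Thick blue closed book lying flat beyond the box, 120 by 170 by 30 mm; leave alone. Origin at the centre of its underside.

How it is judged (in metres and radians):
On the way, in this order (a step that is already met when the one before it is completed fails the run):
1. the cover is home over the compartment, round the jar (value of joint cover above 0.084 m and angle between the x axis of cap and the x axis of jar, either way round below 0.3 rad), for 0.2 s.
2. the cap is unscrewed from the braced jar (value of joint cover above 0.08 m and angle between the x axis of cap and the x axis of jar, either way round above 0.7 rad), for 0.1 s.
At the end, for the whole second after the job is handed in: The fingers hold the cap still and level (within 0.2 rad), its rim 3 to 45 mm above the jar's mouth and within 15 mm of its axis, not touching the jar; the cover is within 10 mm of home; the jar stands upright on the floor of its compartment (value of joint cover above 0.08 m and z of cap in the frame of jar_mouth between 0.003 and 0.045 m and horizontal distance between cap and jar_mouth below 0.015 m and angle between cap's own z axis and vertical below 0.2 rad and contact force between cap and the fingers above 1 N and contact force between cap and jar below 0.1 N and linear speed of each of cap, jar below 0.03 m/s and height (world z) of jar below 0.01 m and angle between jar's own z axis and vertical below 0.1 rad and y of jar in the frame of tea_box above 0.03 m); the arm keeps its last pose, push and grip.
It fails at once if the jar turned with the cap (more than 0.25 rad from square to the box) (angle between the x axis of jar and the x axis of tea_box, either way round above 0.25 rad).
It fails at once if the cap was turned on far past the point where its threads let go (beyond about a third of a turn) (x of cap_mark in the frame of jar below -0.018 m).
It fails at once if the jar was lifted more than 10 mm (height (world z) of jar above 0.016 m).
It fails at once if the jar was tipped (angle between jar's own z axis and vertical above 0.2 rad).
It fails at once if a bystander was shoved or knocked over (distance of any of mug, glass, vase, book from where it was at the start of the episode above 0.02 m or angle between any of mug, glass, vase's own z axis and vertical above 0.3 rad).
It also fails if it takes over 48 s, if anything falls off the work surface, if the arm or the gripper's body presses on something with over 40 N, if the wrist force passes 120 N, or if a joint passes its speed limit or range.

## Working session

There is one attempt and no reset: what is moved stays moved. The work goes in short steps, Python scripts to look and compute and a shell command to move; the robot and the scene stay as the last step left them, time stands still between calls to the robot, and variables do not carry over. Pictures are saved under pics/ and viewed, at most 10 in all, crops included, and the job is handed in when it is done.

```bash
mkdir -p pics; python3 - <<'E'
from rig import r
import cv2
for n in("top","scene"):
    cv2.imwrite(f"pics/{n}0.png",r.grab_frame(n)[:,:,::-1]); print(n,r.camera_info(n))
print(r.camera_info("wrist")); print(r.sense())
E
```

```text
top {'K': array([[379.12760071,   0.        , 318.78017806],
       [  0.        , 379.12760071, 203.02728987],
       [  0.        ,   0.        ,   1.        ]]), 'rvec': array([ 2.13414895, -2.184625  ,  0.11117201]), 'tvec': array([ 47.58908836, 586.82390309, 767.51638635])}
scene {'K': array([[372.23681106,   0.        , 315.98825549],
       [  0.        , 372.23681106, 201.64427392],
       [  0.        ,   0.        ,   1.        ]]), 'rvec': array([ 2.2637006 ,  1.30333377, -0.40469616]), 'tvec': array([-337.77367788, -348.94498986, 1262.91711406])}
{'K': array([[309.70691629,   0.        , 323.40748514],
       [  0.        , 309.70691629, 199.33819046],
       [  0.        ,   0.        ,   1.        ]]), 'mount': array([[ 3.48956037e-04, -9.52076634e-01, -3.05859381e-01,
         7.77360922e+01],
       [ 9.99999824e-01,  4.79019289e-04, -3.50184114e-04,
        -2.27788466e-01],
       [ 4.79914656e-04, -3.05859205e-01,  9.52076634e-01,
        -1.72883229e+02],
       [ 0.00000000e+00,  0.00000000e+00,  0.00000000e+00,
         1.00000000e+00]])}
{'clock': 0.1, 'qpos': array([ 1.19159087e+00,  3.53642097e-01,  1.63407831e+00, -8.55643746e-06,
        1.15517160e+00, -2.37092746e-03]), 'qvel': array([-0.00035103, -0.00268603, -0.00098561,  0.00158556, -0.00135747,
       -0.00092817]), 'joint_efforts': array([-1.27780837e-03, -6.06360912e+01, -3.42817855e+01, -5.95588722e-05,
        4.04225575e-03,  6.42473015e-05]), 'eef_pos': array([229.79812069, 580.71392615, 200.7893554 ]), 'tcp_rot': array([-3.14029329e+00,  4.74280525e-06,  2.76476158e+00]), 'contact_force': array([-0.26579588, -0.4139017 , -0.32042523]), 'wrist_torque': array([-0.01446651,  0.02717857,  0.01107798]), 'grasp_force': 0.0, 'opening': 0.9999132761064933}
```

View pics/top0.png

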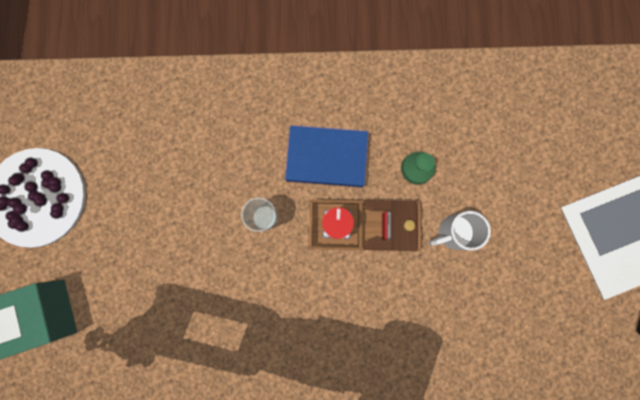

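View pics/scene0.png

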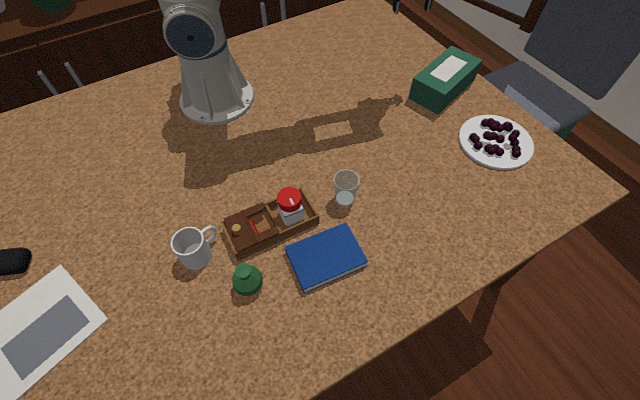

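The top view shows the cap at (338,223), its mark towards (338,211), the knob at (410,226) and the box edges at x≈311–421. The mug handle is at about (434,241), right of the knob. The scene view shows the same layout, and nothing blocks the way in from above.

```bash
cat > h.py <<'E'
import numpy as np, cv2
from rig import r
from scipy.spatial.transform import Rotation as Ro
def pose():
    s=r.sense(); return np.array(s["eef_pos"]),Ro.from_euler('xyz',s["tcp_rot"]).as_matrix()
def px(name,u,v,z,P=None):
    c=r.camera_info(name);K=c["K"]
    if name=="wrist":
        p,R=P or pose(); d=np.array([u-K[0,2],v-K[1,2]])/K[0,0];a=np.hypot(*d)
        ray=np.append(d/a*np.sin(a),np.cos(a)); M=c["mount"]; o=p+R@M[:3,3]; w=R@M[:3,:3]@ray
    else:
        R=cv2.Rodrigues(c["rvec"])[0]; o=-R.T@c["tvec"]; w=R.T@np.linalg.inv(K)@[u,v,1]
    return o+w*(z-o[2])/w[2]
def row(target,yaw,tilt=True):
    """shift (units of 200 mm) and turn (units of pi) in tool axes to reach target, pointing down at yaw"""
    p,R=pose(); T=Ro.from_euler('xyz',[np.pi,0,yaw]).as_matrix()
    return np.round(np.r_[R.T@(np.array(target)-p)/200,Ro.from_matrix(R.T@T).as_rotvec()/np.pi],4)
E
python3 - <<'E'
from h import *
im=cv2.imread("pics/top0.png").astype(int); b,g,rr=im[...,0],im[...,1],im[...,2]
m=(rr>150)&(g<70)&(b<70); m[:,360:]=0
v,u=np.nonzero(m); print(len(u),(u.min()+u.max())/2,(v.min()+v.max())/2)
cap=px("top",338,223.5,98); knob=px("top",410,226,66.5)
print("cap",cap,"knob",knob,"dist",np.linalg.norm((cap-knob)[:2]))
for z,pts in ((40,[(311,201),(311,249),(421,199),(421,251)]),): 
    for q in pts: print(q,px("top",*q,z).round())
print("mark",px("top",338,211,100)); d=cap-knob; print("closing dir",np.arctan2(d[1],d[0]))
E
```

```text
620 338.0 222.5
cap [539.90461115  -2.76209494  98.        ] knob [ 533.31470716 -148.13658157   66.5       ] dist 145.5237719366782
(311, 201) [592.  50.  40.]
(311, 249) [492.  52.  40.]
(421, 199) [ 590. -180.   40.]
(421, 251) [ 483. -174.   40.]
mark [563.89288283  -3.36466169 100.        ]
closing dir 1.525496797715182
```

```bash
python3 - <<'E'
from h import *
print(row([533,-148,170],1.545)); R=pose()[1]; print(R.round(3))
E
```

```text
[-2.7504e+00 -2.8299e+00  1.5760e-01 -4.0000e-04  3.0000e-04  3.8830e-01]
[[-0.93   0.368 -0.   ]
 [ 0.368  0.93  -0.001]
 [-0.    -0.001 -1.   ]]
```

```bash
python3 -m inch '[[[-0.917,-0.943,0.05,0,0,0],[-0.917,-0.943,0.05,0,0,0],[-0.917,-0.943,0.05,0,0,0],[-0.917,-0.943,0.05,0,0,0],[-0.917,-0.943,0.05,0,0,0],[-0.917,-0.943,0.05,0,0,0],[-0.917,-0.943,0.05,0,0,0]]]'
python3 -m inch '[[[-0.917,-0.943,0.05,0,0,0],[-0.917,-0.943,0.05,0,0,0],[-0.917,-0.943,0.05,0,0,0],[-0.917,-0.943,0.05,0,0,0],[-0.917,-0.943,0.05,0,0,0],[-0.917,-0.943,0.05,0,0,0],[-0.917,-0.943,0.05,0,0,0]]]'
python3 -c "
from h import *
print(row([533,-148,170],1.545))"
```

```text
clock: 0.68
eef_pos: [331.5, 333.6, 190.9]
tcp_rot: [-3.139, 0.0, 2.763]
contact_force: [0.0, 0.9, -0.0]
opening: 1.0
grasp_force: 0.0
clock: 1.27
eef_pos: [433.3, 91.3, 181.3]
tcp_rot: [-3.14, 0.001, 2.763]
contact_force: [-0.3, 0.2, -0.0]
opening: 0.999
grasp_force: 0.0
[-9.054e-01 -9.272e-01  5.850e-02 -1.000e-04  5.000e-04  3.876e-01]
```

```bash
python3 -m inch '[[[-0.905,-0.927,0.058,0,0,0.387],[-0.905,-0.927,0.058,0,0,0.387],[-0.905,-0.927,0.058,0,0,0.387],[-0.905,-0.927,0.058,0,0,0.387],[-0.905,-0.927,0.058,0,0,0.387],[-0.905,-0.927,0.058,0,0,0.387],[-0.905,-0.927,0.058,0,0,0.387],[-0.905,-0.927,0.058,0,0,0.387]]]'
python3 -c "
from h import *
print(row([533,-148,170],1.545))"
```

```text
clock: 1.93
eef_pos: [533.1, -146.7, 169.3]
tcp_rot: [-3.141, 0.001, 1.755]
contact_force: [-0.2, 0.5, 0.6]
opening: 0.997
grasp_force: 0.0
[-0.0064 -0.0019 -0.0036 -0.      0.0002  0.067 ]
```

```bash
python3 -m inch '[[[-0.006,-0.002,0,0,0,0.067],[-0.006,-0.002,0,0,0,0.067],[-0.006,-0.002,0,0,0,0.067],[-0.006,-0.002,0,0,0,0.067]]]'
python3 - <<'E'
from h import *
np.save("P.npy",np.vstack([pose()[0],pose()[1]]))
cv2.imwrite("pics/w1.png",r.grab_frame("wrist")[:,:,::-1])
E
```

```text
clock: 2.27
eef_pos: [531.9, -144.8, 169.6]
tcp_rot: [-3.141, -0.0, 1.557]
contact_force: [-0.2, 0.2, -0.0]
opening: 0.996
grasp_force: 0.0
```

View pics/w1.png

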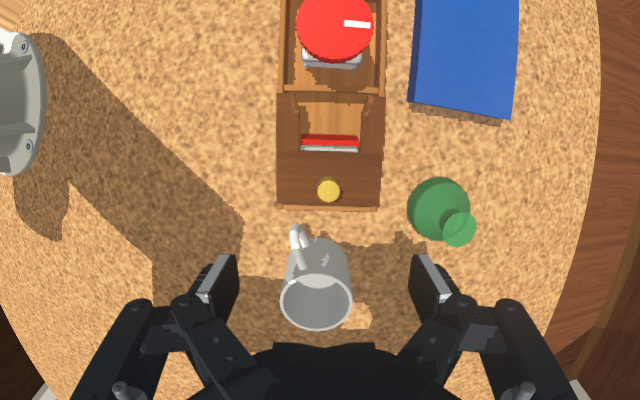

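The wrist view shows the knob top at (329,190), the cap top centred at about (335,24), and the box side walls at x≈277–281 and 380–386. The mug handle ends near (297,230), behind the cover.

```bash
python3 - <<'E'
from h import *
A=np.load("P.npy");P=(A[0],A[1:])
for n,u,v,z in (("knob",329,190,66.5),("cap",335,24,100),("mark",370,24.5,100),("cover L",277,150,46.5),("cover L2",277,205,46.5),("cover R",384,152,46.5),("cover R2",380,207,46.5),("coverTipL",277,94,46.5),("mug",297,230,70)):
    print(n,px("wrist",u,v,z,P).round(1))
k=px("wrist",329,190,66.5,P)
print(row([k[0],k[1],49],1.555))
E
```

```text
knob [ 537.5 -146.6   66.5]
cap [543.1  -3.7 100. ]
mark [570.2  -3.5 100. ]
cover L [ 487.8 -111.2   46.5]
cover L2 [ 484.8 -167.5   46.5]
cover R [ 591.9 -114.3   46.5]
cover R2 [ 589.9 -171.1   46.5]
coverTipL [489.7 -57.   46.5]
mug [ 506.5 -185.1   70. ]
[-9.200e-03  2.810e-02  6.035e-01 -1.000e-04 -0.000e+00  8.000e-04]
```

```bash
python3 -m inch '[[[-0.009,0.028,0.3,0,0,0.008],[-0.009,0.028,0.5,0,0,0.008],[-0.009,0.028,0.595,0,0,0.008],[-0.009,0.028,0.595,0,0,0.008],[-0.009,0.028,0.595,0,0,0.008]]]' - 40
python3 -m inch '[[[0,0,0,0,0,0],[0,0,0,0,0,0],[0,0,0,0,0,0],[0,0,0,0,0,0],[0,0,0,0,0,0],[0,0,0,0,0,0]]]' -0.9 40
```

```text
clock: 2.73
eef_pos: [536.3, -146.1, 49.8]
tcp_rot: [-3.137, -0.001, 1.531]
contact_force: [-0.0, -0.5, 1.2]
opening: 0.997
grasp_force: 0.0
clock: 3.23
eef_pos: [538.1, -146.8, 51.6]
tcp_rot: [3.14, 0.0, 1.529]
contact_force: [0.3, -0.1, 0.5]
opening: 0.143
grasp_force: 0.0
```

```bash
python3 -m inch '[[[0,0,0,0,0,0],[0,0,0,0,0,0],[0,0,0,0,0,0]]]'
python3 - <<'E'
from h import *
cv2.imwrite("pics/w2.png",r.grab_frame("wrist")[100:400,150:500,::-1])
E
```

```text
clock: 3.48
eef_pos: [537.7, -146.7, 50.9]
tcp_rot: [-3.141, -0.0, 1.529]
contact_force: [-0.2, 0.2, -0.3]
opening: 0.05
grasp_force: 0.0
```

View pics/w2.png

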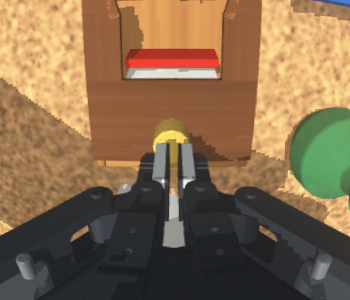

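```bash
python3 - <<'E'
from h import *
P=pose()
for n,u,v,z in (("knob",322,231,66.5),("coverback",320,260,46.5),("front lip",320,180,46.5),("tip",323,246,51),("tip",323,246,70)):
    print(n,px("wrist",u,v,z,P).round(1))
M=r.camera_info("wrist")["mount"]; K=r.camera_info("wrist")["K"]
for q in ([0,0,0],[0,0,-19],[0,0,-25],[11,0,0]):
    c=np.linalg.inv(M)@np.append(q,1); t=np.arctan2(np.hypot(c[0],c[1]),c[2]); print(q,K[:2,2]+K[0,0]*t*c[:2]/np.hypot(c[0],c[1]))
E
```

```text
knob [ 537.8 -137.7   66.5]
coverback [ 535.2 -167.1   46.5]
front lip [ 537.6 -113.7   46.5]
tip [ 537.6 -154.7   51. ]
tip [ 538.1 -145.3   70. ]
[0, 0, 0] [322.54605526 234.10701111]
[0, 0, -19] [322.44675186 248.13552207]
[0, 0, -25] [322.41139339 253.1595863 ]
[11, 0, 0] [322.53406573 217.34857592]
```

The crop shows the fingers shut to the commanded 0.05 with no grip force. The knob is at crop (172,133), in front of the fingers or under them, so I'm taking a closer look.

```bash
python3 - <<'E'
from h import *
a=r.grab_frame("wrist")[200:320,250:400,::-1]; a=cv2.resize(a,None,fx=5,fy=5,interpolation=cv2.INTER_CUBIC)
cv2.imwrite("pics/w3.png",a)
M=r.camera_info("wrist")["mount"]; K=r.camera_info("wrist")["K"]
def pr(q):
    c=np.linalg.inv(M)@np.append(q,1); t=np.arctan2(np.hypot(c[0],c[1]),c[2]); return (K[:2,2]+K[0,0]*t*c[:2]/np.hypot(c[0],c[1])).round()
for q in ([11,2,0],[11,2,-19],[11,2,-38],[0,2,-38],[-11,2,0],[11,42.5,-13],[-11,42.5,-13],[11,42.5,-50]): print(q,pr(q))
p,R=pose()
for q in ([538,-136,66.5],[538,-147,66.5],[538,-158,66.5],[538,-136,46.5],[538,-113,46.5]): print(q,pr(R.T@(np.array(q)-p)))
E
```

```text
[11, 2, 0] [326. 217.]
[11, 2, -19] [326. 230.]
[11, 2, -38] [326. 246.]
[0, 2, -38] [326. 265.]
[-11, 2, 0] [326. 250.]
[11, 42.5, -13] [397. 225.]
[-11, 42.5, -13] [394. 259.]
[11, 42.5, -50] [414. 256.]
[538, -136, 66.5] [322. 228.]
[538, -147, 66.5] [323. 246.]
[538, -158, 66.5] [324. 263.]
[538, -136, 46.5] [322. 215.]
[538, -113, 46.5] [321. 179.]
```

View pics/w3.png

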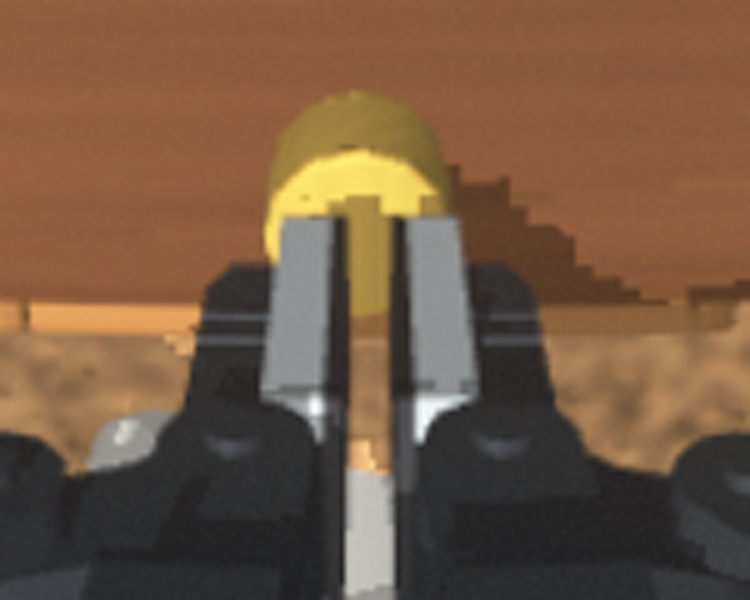

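The pad tips show at rows 243 (shut) and 256 (open). Both fit tips about 36 mm behind the stated TCP, so they may have closed above the knob. I'll check by lowering gently and watching the force.

```bash
python3 -m inch '[[[0,0,0.01,0,0,0],[0,0,0.02,0,0,0],[0,0,0.03,0,0,0],[0,0,0.04,0,0,0],[0,0,0.04,0,0,0]]]'
```

```text
clock: 4.0
eef_pos: [537.4, -146.6, 42.3]
tcp_rot: [-3.141, -0.0, 1.529]
contact_force: [-0.9, -0.6, 0.7]
opening: 0.051
grasp_force: 0.0
```

```bash
python3 -m inch '[[[0,0,0.01,0,0,0],[0,0,0.02,0,0,0],[0,0,0.03,0,0,0],[0,0,0.03,0,0,0]]]'; python3 -m inch '[[[0,0,0.008,0,0,0],[0,0,0.016,0,0,0],[0,0,0.024,0,0,0],[0,0,0.024,0,0,0]]]'
```

```text
clock: 4.33
eef_pos: [537.8, -146.7, 37.0]
tcp_rot: [-3.142, -0.0, 1.529]
contact_force: [-0.5, -0.3, 1.3]
opening: 0.053
grasp_force: 0.5
clock: 4.67
eef_pos: [538.1, -147.0, 36.4]
tcp_rot: [3.141, 0.0, 1.529]
contact_force: [-16.5, 3.1, 53.3]
opening: 0.053
grasp_force: 27.3
```

Contact came at TCP z≈37 on the 66.5 mm knob top, so the tips really end about 30 mm behind the reported TCP. I'll back off, open and regrasp lower.

```bash
python3 -m inch '[[[0,0,-0.05,0,0,0],[0,0,-0.05,0,0,0],[0,0,-0.05,0,0,0],[0,0,-0.05,0,0,0],[0,0,-0.05,0,0,0],[0,0,-0.05,0,0,0],[0,0,-0.05,0,0,0],[0,0,-0.05,0,0,0]]]' 0.5 40; python3 -c "
from h import *
print(row([537.8,-147,20],1.53))"
```

```text
clock: 5.33
eef_pos: [537.5, -146.6, 41.7]
tcp_rot: [-3.141, -0.0, 1.529]
contact_force: [-0.2, -0.1, -0.1]
opening: 0.75
grasp_force: 0.0
[-0.0019  0.0015  0.1083 -0.0002 -0.     -0.0002]
```

```bash
python3 -m inch '[[[-0.001,0.001,0.04,0,0,0],[-0.001,0.001,0.08,0,0,0],[-0.001,0.001,0.105,0,0,0],[-0.001,0.001,0.105,0,0,0]]]'; python3 -m inch '[[[0,0,0,0,0,0],[0,0,0,0,0,0],[0,0,0,0,0,0],[0,0,0,0,0,0],[0,0,0,0,0,0],[0,0,0,0,0,0],[0,0,0,0,0,0]]]' -0.9 40
```

```text
clock: 5.67
eef_pos: [536.8, -146.6, 19.4]
tcp_rot: [-3.139, -0.001, 1.529]
contact_force: [0.1, -0.3, 0.1]
opening: 0.753
grasp_force: 0.0
clock: 6.25
eef_pos: [536.4, -146.8, 21.5]
tcp_rot: [-3.139, -0.0, 1.529]
contact_force: [-6.2, -0.3, 6.6]
opening: 0.232
grasp_force: 38.8
```

```bash
python3 -m inch '[[[0.05,0,0,0,0,0],[0.1,0,0,0,0,0],[0.15,0,0,0,0,0],[0.2,0,0,0,0,0],[0.25,0,0,0,0,0],[0.3,0,0,0,0,0],[0.35,0,0,0,0,0],[0.35,0,0,0,0,0]]]'; python3 -m inch '[[[0.02,0,0,0,0,0],[0.04,0,0,0,0,0],[0.05,0,0,0,0,0],[0.05,0,0,0,0,0]]]'
```

```text
clock: 6.92
eef_pos: [539.4, -75.6, 21.5]
tcp_rot: [-3.139, -0.0, 1.53]
contact_force: [-5.5, 3.5, 7.7]
opening: 0.236
grasp_force: 39.0
clock: 7.25
eef_pos: [539.8, -66.7, 21.5]
tcp_rot: [-3.139, 0.0, 1.53]
contact_force: [-4.7, 0.7, 8.1]
opening: 0.238
grasp_force: 39.0
```

```bash
python3 -m inch '[[[0.01,0,0,0,0,0],[0.02,0,0,0,0,0],[0.03,0,0,0,0,0],[0.03,0,0,0,0,0]]]'; python3 -m inch '[[[0.01,0,0,0,0,0],[0.02,0,0,0,0,0],[0.02,0,0,0,0,0],[0.02,0,0,0,0,0]]]'
```

```text
clock: 7.58
eef_pos: [540.0, -61.8, 21.5]
tcp_rot: [-3.139, 0.002, 1.53]
contact_force: [-6.1, -6.3, 7.1]
opening: 0.236
grasp_force: 38.9
clock: 7.92
eef_pos: [540.0, -61.5, 21.5]
tcp_rot: [-3.139, 0.006, 1.532]
contact_force: [-8.3, -31.4, 6.0]
opening: 0.238
grasp_force: 38.9
```

```bash
python3 -m inch '[[[-0.022,0,0,0,0,0],[-0.022,0,0,0,0,0],[-0.022,0,0,0,0,0],[-0.022,0,0,0,0,0],[-0.022,0,0,0,0,0],[-0.022,0,0,0,0,0],[-0.022,0,0,0,0,0]]]' 0.3; python3 -m inch '[[[0,0,-0.2,0,0,0],[0,0,-0.4,0,0,0],[0,0,-0.6,0,0,0],[0,0,-0.6,0,0,0],[0,0,-0.6,0,0,0]]]' 1
python3 - <<'E'
from h import *
np.save("P.npy",np.vstack([pose()[0],pose()[1]]))
cv2.imwrite("pics/w4.png",r.grab_frame("wrist")[:,:,::-1]); print(r.sense()["qpos"])
E
```

```text
clock: 8.5
eef_pos: [541.6, -61.0, 21.1]
tcp_rot: [3.142, -0.0, 1.53]
contact_force: [0.4, 0.5, -0.5]
opening: 0.65
grasp_force: 0.0
clock: 8.92
eef_pos: [543.4, -61.4, 143.7]
tcp_rot: [3.136, 0.0, 1.529]
contact_force: [1.0, 0.3, 0.2]
opening: 0.997
grasp_force: 0.0
[-1.15292310e-01  2.96529772e-01  1.86275993e+00  2.28489132e-05
  9.80590469e-01 -7.39576948e-02]
```

View pics/w4.png

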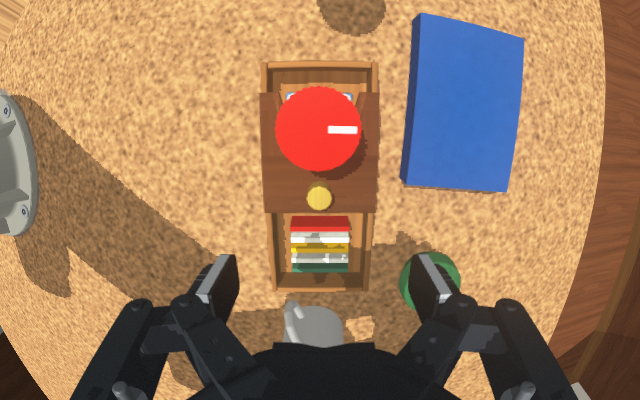

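The cover is home and the notch is round the jar. The cap top is centred at about (319,129), the mark end is at (357,130) and the knob is at (319,197).

```bash
python3 - <<'E'
from h import *
A=np.load("P.npy");P=(A[0],A[1:])
im=cv2.imread("pics/w4.png").astype(int); m=(im[...,2]>200)&(im[...,1]<60); v,u=np.nonzero(m); print(u.min(),u.max(),v.min(),v.max())
for n,u,v,z in (("cap",319,129,100),("mark",357,130,100),("knob",319,197,66.5),("L",275,129,100),("R",362,129,100),("T",319,86,100),("B",319,172,100)): print(n,px("wrist",u,v,z,P).round(1))
c=px("wrist",319,129,100,P); print(row([c[0],c[1],100],1.53),row([c[0],c[1],39],1.53))
E
```

```text
280 360 108 170
cap [543.5  -1.7 100. ]
mark [570.   -3.3 100. ]
knob [540.5 -61.7  66.5]
L [512.7  -0.  100. ]
R [573.5  -2.7 100. ]
T [544.8  28.4 100. ]
B [542.1 -32.5 100. ]
[ 2.978e-01 -4.600e-03  2.087e-01  5.000e-04  0.000e+00 -2.000e-04] [ 2.979e-01 -5.100e-03  5.137e-01  5.000e-04  0.000e+00 -2.000e-04]
```

```bash
python3 -m inch '[[[0.15,-0.002,0,0,0,0],[0.298,-0.005,0,0,0,0],[0.298,-0.005,0.2,0,0,0],[0.298,-0.005,0.4,0,0,0],[0.298,-0.005,0.512,0,0,0],[0.298,-0.005,0.512,0,0,0],[0.298,-0.005,0.512,0,0,0]]]' 1
python3 -m inch '[[[0,0,0,0,0,0],[0,0,0,0,0,0],[0,0,0,0,0,0],[0,0,0,0,0,0]]]' 0.1 30; python3 -c "
from h import *
print(row([543.3,-1.7,39],1.53))"
```

```text
clock: 9.55
eef_pos: [540.8, -1.6, 36.7]
tcp_rot: [-3.136, 0.0, 1.529]
contact_force: [-0.5, -0.0, 0.5]
opening: 0.998
grasp_force: 0.0
clock: 9.88
eef_pos: [543.8, -1.9, 40.3]
tcp_rot: [3.14, -0.0, 1.529]
contact_force: [-2.1, 0.6, 8.0]
opening: 0.69
grasp_force: 33.0
[ 0.0007 -0.0024  0.0063  0.0006 -0.     -0.0003]
```

```bash
python3 -m inch '[[[0,0,0,0,0,0],[0,0,0,0,0,0],[0,0,0,0,0,0]]]' -0.2 100; python3 -m inch '[[[0,0,0,0,0,-0.02],[0,0,0,0,0,-0.05],[0,0,0,0,0,-0.08],[0,0,0,0,0,-0.11],[0,0,-0.001,0,0,-0.14],[0,0,-0.001,0,0,-0.17],[0,0,-0.002,0,0,-0.2],[0,0,-0.002,0,0,-0.2]]]'; python3 -c "
from rig import r; print(r.sense()['wrist_torque'])"
```

```text
clock: 10.13
eef_pos: [543.7, -1.9, 40.6]
tcp_rot: [3.14, -0.0, 1.529]
contact_force: [-4.4, -0.6, 13.6]
opening: 0.681
grasp_force: 103.6
clock: 10.8
eef_pos: [544.9, -1.6, 41.2]
tcp_rot: [3.138, 0.002, 2.163]
contact_force: [-2.4, 0.7, 11.0]
opening: 0.677
grasp_force: 104.2
[0.29460754 0.22526359 0.16845142]
```

```bash
python3 -m inch '[[[0,0,0,0,0,-0.03],[0,0,-0.002,0,0,-0.06],[0,0,-0.003,0,0,-0.09],[0,0,-0.005,0,0,-0.09],[0,0,-0.005,0,0,-0.09]]]'; python3 - <<'E'
from h import *
print(r.sense()['wrist_torque'],r.sense()['qpos'])
cv2.imwrite("pics/w5.png",r.grab_frame("wrist")[:,:,::-1])
E
```

```text
clock: 11.22
eef_pos: [544.7, -1.5, 42.3]
tcp_rot: [3.139, 0.003, 2.441]
contact_force: [-1.6, 1.5, 11.7]
opening: 0.679
grasp_force: 104.3
[0.44285975 0.23312507 0.06517994] [-5.86666287e-03  4.35304238e-01  1.93223608e+00  6.50642916e-04
  7.70204608e-01 -8.76163574e-01]
```

View pics/w5.png

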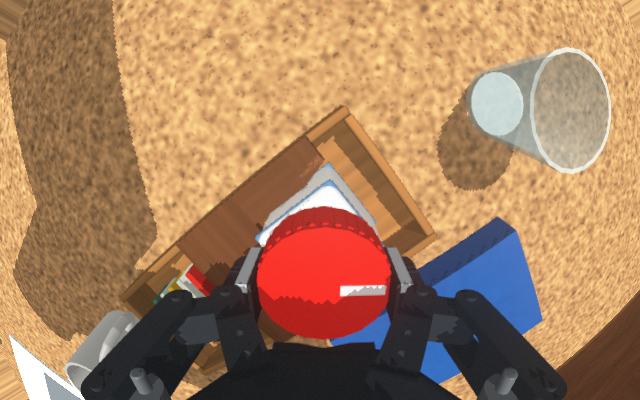

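The mark still lies along the finger line, so there's no slip. The jar's edges at (258,235)–(328,165) run parallel to the box, so the jar is braced. About 0.91 rad is done, and I'll turn to about 1.17.

```bash
python3 -m inch '[[[0,0,-0.003,0,0,-0.03],[0,0,-0.005,0,0,-0.06],[0,0,-0.008,0,0,-0.082],[0,0,-0.01,0,0,-0.082],[0,0,-0.01,0,0,-0.082]]]';python3 -c "
from rig import r; print(r.sense()['wrist_torque'])"
```

```text
clock: 11.68
eef_pos: [544.7, -1.5, 44.1]
tcp_rot: [3.14, 0.003, 2.698]
contact_force: [-0.6, 1.6, 8.4]
opening: 0.679
grasp_force: 104.7
[0.3938732  0.10477933 0.04953033]
```

```bash
python3 -m inch '[[[0,0,-0.01,0,0,0],[0,0,-0.02,0,0,0],[0,0,-0.03,0,0,0],[0,0,-0.03,0,0,0]]]'; python3 -m inch '[[[0,0,-0.02,0,0,0],[0,0,-0.04,0,0,0],[0,0,-0.06,0,0,0],[0,0,-0.08,0,0,0],[0,0,-0.1,0,0,0],[0,0,-0.12,0,0,0],[0,0,-0.12,0,0,0],[0,0,-0.12,0,0,0]]]'
python3 - <<'E'
from h import *
print(r.sense()['wrist_torque'])
a=r.grab_frame("wrist")[:,:,::-1]; b=cv2.resize(r.grab_frame("scene")[140:290,180:400,::-1],None,fx=2.5,fy=2.5)
c=np.zeros((600,800,3),np.uint8); c[:220,:400]=a[130:350,150:550]; c[222:222+b.shape[0],:b.shape[1]]=b
cv2.imwrite("pics/w6.png",c)
E
```

```text
clock: 12.02
eef_pos: [543.3, -1.9, 48.7]
tcp_rot: [3.141, 0.001, 2.698]
contact_force: [-0.2, 0.0, -0.7]
opening: 0.679
grasp_force: 106.5
clock: 12.68
eef_pos: [543.2, -1.8, 72.4]
tcp_rot: [3.141, 0.001, 2.698]
contact_force: [-0.1, 0.1, -0.2]
opening: 0.674
grasp_force: 106.5
[ 0.01769814 -0.02231625 -0.00302399]
```

View pics/w6.png

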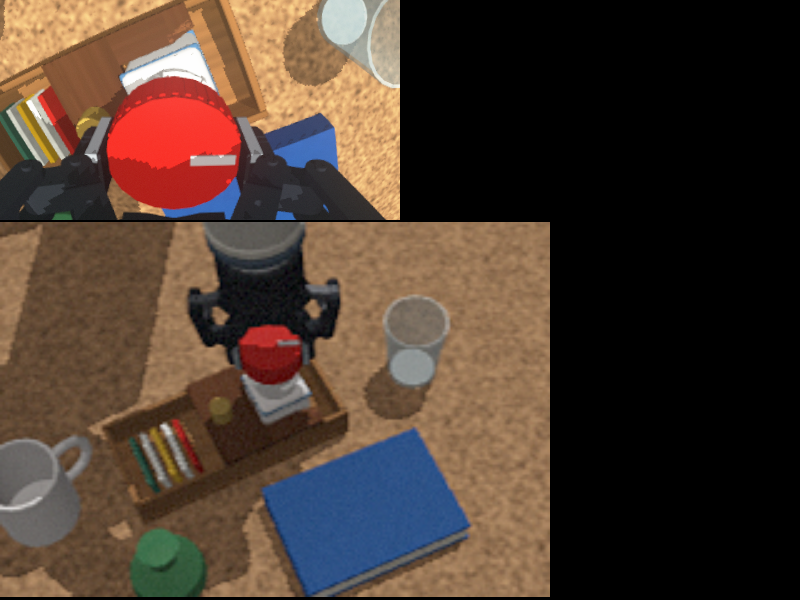

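The cap is held level about 12 mm above the mouth. The jar stands in the notch, the cover is home and the wrist force is near zero, so the jar isn't being carried.

```bash
python3 -m inch '[[[0,0,0,0,0,0],[0,0,0,0,0,0],[0,0,0,0,0,0]]]'; python3 -c "
from rig import r; print(r.sign_off())"
```

```text
clock: 13.03
eef_pos: [542.8, -1.8, 71.9]
tcp_rot: [-3.141, -0.0, 2.698]
contact_force: [-0.5, 0.3, 0.0]
opening: 0.678
grasp_force: 106.5
the job is handed in; nothing more can be done
None
```

I handed the job in at 13.0 s: the cover is home against its stop, the cap was turned about 1.17 rad and came free, and it is held level about 12 mm above the jar's mouth; the sign-off gave no verdict.

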